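Stock the paint counter's colour display

ROBOT

A 7-joint arm with a two-finger parallel gripper is mounted at the origin on the work surface. World frame = base frame: x ahead of the robot, y to its left, z up, the work surface at z = 0. Lengths are in m, angles in rad, forces in N, time in s.
With the tool pointing down it reaches from about 0.425 to 0.875 m from the base axis. Payload 9.9 kg.
Tool frame: the origin (TCP) lies midway between the tips of the shut fingers; the grasp point (between the pads) lies 19 mm behind it (r.grip_depth is the distance from the TCP to the grasp point, in m); z points along the fingers, y is the direction in which the jaws open and shut (so a half turn about z gives the same grasp; the last joint's range is limited). The gripper opens to 85 mm and grips with 20 to 120 N. Pads are 22 mm wide; open, the fingers measure 114 mm over their backs; the gripper's body (76 mm by 85 mm) begins 54 mm behind the grasp point. The pads swing forward as they close: fully open they stand 13 mm farther back than shut.
Start: joints at [1.254, 0.576, 0.025, 1.437, -0.015, 1.129, -0.057], TCP at [0.156, -0.657, 0.231] pointing down, gripper open.
Joint ranges: [-2.76, 2.76], [-0.34, 2.15], [-1.52, 1.57], [0.19, 2.46], [-1.09, 4.23], [0.17, 1.99], [-2.82, 2.82]. Speed limits (rad/s): [2.22, 2.22, 3.01, 3.01, 3.14, 3.14, 3.14].

INTERFACE

Orientations are given as a 3x3 rotation matrix whose columns are the frame's x, y, z axes.
In Python, from rig import r gives the robot as it stands.
- The arm moves only by the tool arm_command, never from a script. Its argument "series" is a list of rows, each a list of 3 entries, a list of its own where there are three numbers: the shift along the world's x, y, z in cm, then the turn, a rotation vector about the world's x, y, z in degrees, then the closure, from 0 (fully open) to 1 (shut). A call has 1 to 8 rows; each row shifts and turns the commanded pose from where the row before left it; what a row does not reach is not made up. A row lasts 1/10 s, in which the tool goes at most 50 mm and 8.59 degrees, less where a joint would pass 70% of its speed; a pose out of reach is approached as far as the arm can. A call with a gripper value outside its range is refused whole. The fingers move at their own pace and stop on an object; "grip_force" is the grip in N (left out, the last holds). Time passes only in rows, so rows that do not move let the fingers close. It gives the time, the measured TCP pose, the force and the opening at its end, in the units of the state.
- r.observe(): the state, without advancing time (a new reading comes with each control period).
- r.get_image(name): name is "scene" or "top"; returns the picture (420x560x3 uint8, red, green, blue); there is no depth.
- r.calibration(name): a dict with "intrinsics" (3x3 intrinsics, pixels), "world_to_cam" (4x4, takes a point from world to camera coordinates). Camera axes: x right, y up, looking along -z (the intrinsics and any distortion apply to the point x, -y, -z); pixel columns grow to the right and rows downward; lengths in m; the calibration is good to about 2 mm. A picture is of the moment at which its call begins. calibration takes no time and is no camera call.
- r.finish_job(): hands the job in, once; it reports no verdict.
The state is a dict: "time": time; "q": joint angles; "dq": joint speeds; "tau": joint torques, N m; "tool_pos": TCP position; "tcp_rot": TCP orientation; "ft_force": force on the tool from outside, world axes, zero at the start; "wrist_torque": the same for the moment, N m; "finger_gap": finger opening in m.
Only numpy, scipy, OpenCV 4.12 (cv2) and the standard library are available. Lean on these libraries where they do the work, as an engineer would, in place of code of your own. Each camera call takes 0.05 s, during which the arm holds its last target. There are 200 camera calls.

TASK

Move the four tinted tester tins from the plywood carrier to the colour display so that the row follows the painted chips along its front: each tin stands upright, flat inside the tray whose chip has the colour on the tin's lid. Set the tins down rather than dropping them. The white, untinted tin stays where it is in the carrier.

Things in the scene. Friction and masses are not known exactly. Their poses are not given: they have to be found in the camera images.
- tin_red_mid (a point): Round metal tester tin of paint, upright, 50 mm diameter, 68 mm tall, 0.13 to 0.21 kg, red disc on the lid and red stripe round the label. The point is its centre, 34 mm above its underside; z points to the lid. Starts in a bay of the carrier.
- tin_yellow_mid (a point): Round metal tester tin of paint, upright, 50 mm diameter, 68 mm tall, 0.13 to 0.21 kg, yellow disc on the lid and yellow stripe round the label. The point is its centre, 34 mm above its underside; z points to the lid. Starts in a bay of the carrier.
- tin_green_mid (a point): Round metal tester tin of paint, upright, 50 mm diameter, 68 mm tall, 0.13 to 0.21 kg, green disc on the lid and green stripe round the label. The point is its centre, 34 mm above its underside; z points to the lid. Starts in a bay of the carrier.
- tin_violet_mid (a point): Round metal tester tin of paint, upright, 50 mm diameter, 68 mm tall, 0.13 to 0.21 kg, violet disc on the lid and violet stripe round the label. The point is its centre, 34 mm above its underside; z points to the lid. Starts in a bay of the carrier.
- tin_white_mid (a point): Round metal tester tin of paint, upright, 50 mm diameter, 68 mm tall, 0.13 to 0.21 kg, white lid and white stripe: untinted paint, the one that stays in the carrier. The point is its centre, 34 mm above its underside; z points to the lid. Starts in a bay of the carrier.
- tray_red: Black place tray on the display for one tin, with a red painted chip (66 x 42 mm) sloping down from its +x edge over the display's front. The square pocket is 68 x 68 mm inside, rim 8 mm high, the highest part of the tray. Origin: centre of the pocket's floor (about 43 mm above the table); x points horizontally to the chip (customer side), y along the row, z up. Fixed, in a row 90 mm apart; things at the row's ends reach 80 mm above the table.
- tray_yellow: Black place tray on the display for one tin, with a yellow painted chip (66 x 42 mm) sloping down from its +x edge over the display's front. The square pocket is 68 x 68 mm inside, rim 8 mm high, the highest part of the tray. Origin: centre of the pocket's floor (about 43 mm above the table); x points horizontally to the chip (customer side), y along the row, z up. Fixed, in a row 90 mm apart; things at the row's ends reach 80 mm above the table.
- tray_green: Black place tray on the display for one tin, with a green painted chip (66 x 42 mm) sloping down from its +x edge over the display's front. The square pocket is 68 x 68 mm inside, rim 8 mm high, the highest part of the tray. Origin: centre of the pocket's floor (about 43 mm above the table); x points horizontally to the chip (customer side), y along the row, z up. Fixed, in a row 90 mm apart; things at the row's ends reach 80 mm above the table.
- tray_violet: Black place tray on the display for one tin, with a violet painted chip (66 x 42 mm) sloping down from its +x edge over the display's front. The square pocket is 68 x 68 mm inside, rim 8 mm high, the highest part of the tray. Origin: centre of the pocket's floor (about 43 mm above the table); x points horizontally to the chip (customer side), y along the row, z up. Fixed, in a row 90 mm apart; things at the row's ends reach 80 mm above the table.
- carrier: Long plywood tray with a row of five bays 90 mm apart along its own y, each holding one tin; bay floor 8 mm above the table, outer rim 18 mm above the table, a low bar grip at either end. 80 mm wide (x), 456 mm long (y) without the grips. Origin: centre of its underside, on the table. Fixed.

How it is judged:
By the outcome, as a careful person would: the job done as asked, in the order asked, and still so for the second after the job is handed in, with the robot touching nothing.
It also fails if it takes over 88 s, if anything falls off the work surface, if the arm or the gripper's body presses on something with over 40 N, if the wrist force passes 120 N, or if a joint passes its speed limit or range.

## Working session

There is one attempt and no reset: what is moved stays moved. The work goes in short steps, Python scripts to look and compute and a tool call to move; the robot and the scene stay as the last step left them, time stands still between calls to the robot, and variables do not carry over. Pictures are saved under pics/ and viewed, on a budget of 14 in all, crops included, one or two more only if the job needs it, and the job is handed in when it is done.

Besides the shell and the picture viewer there is one more tool, called after "Request:" as name(argument=value, ...), one argument or row to a line, values as JSON. arm_command: Moves the arm, as the interface text tells. Its arguments: {"type":"object","properties":{"series":{"type":"array"},"grip_force":{"type":"number"}},"required":["series"]}

```bash
mkdir -p pics; ls
python3 - <<'E'
from rig import r
import cv2
o=r.observe();print(o)
for n in("scene","top"):
    cv2.imwrite(f"pics/{n}0.png",r.get_image(n)[:,:,::-1]);print(n,r.calibration(n))
E
```

```text
pics
{'time': 0.0, 'q': array([ 1.25422093,  0.57653404,  0.02482817,  1.43789667, -0.0150359 ,
        1.12901991, -0.05649458]), 'dq': array([-0.00076141,  0.00098751,  0.00057762, -0.00080234, -0.00124061,
        0.00254832, -0.00091776]), 'tau': array([ 5.56780415e-04, -7.65757942e+01,  2.25066036e+00, -2.85966861e+01,
        1.53572776e-02,  1.27852024e-02,  2.38015184e-05]), 'tool_pos': array([ 0.15562906, -0.65634549,  0.23044501]), 'tcp_rot': array([[ 9.73021223e-01,  2.30715221e-01, -4.31363979e-04],
       [ 2.30715619e-01, -9.73019879e-01,  1.61775985e-03],
       [-4.64839067e-05, -1.67363707e-03, -9.99998598e-01]]), 'ft_force': array([ 0.32767556, -0.55810764,  0.21213264]), 'wrist_torque': array([-0.01671308,  0.00075597,  0.01368396]), 'finger_gap': 0.08544432407578047}
scene {'intrinsics': array([[456.10115513,   0.        , 277.48140936],
       [  0.        , 456.10115513, 222.35781643],
       [  0.        ,   0.        ,   1.        ]]), 'world_to_cam': array([[-0.51777186,  0.85547346,  0.00880173,  0.24367621],
       [-0.57762951, -0.35716003,  0.73401694,  0.2746433 ],
       [ 0.63107564,  0.37496917,  0.67907412, -1.21522261],
       [ 0.        ,  0.        ,  0.        ,  1.        ]])}
top {'intrinsics': array([[382.71679091,   0.        , 286.88149902],
       [  0.        , 382.71679091, 206.90400791],
       [  0.        ,   0.        ,   1.        ]]), 'world_to_cam': array([[-0.09588442, -0.99538942, -0.00246768,  0.05982933],
       [ 0.97515711, -0.09443223,  0.20037754, -0.53338712],
       [-0.19968671,  0.01680671,  0.97971565, -0.72099125],
       [ 0.        ,  0.        ,  0.        ,  1.        ]])}
```

View pics/scene0.png

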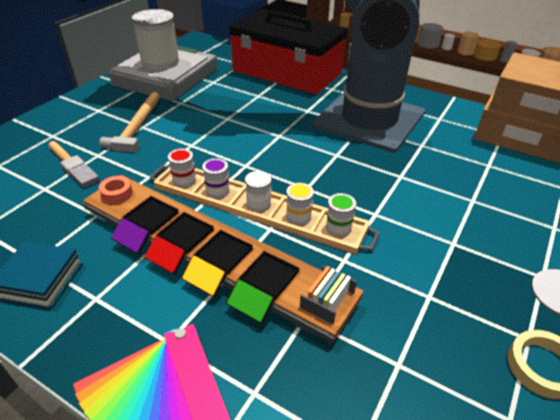

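View pics/top0.png

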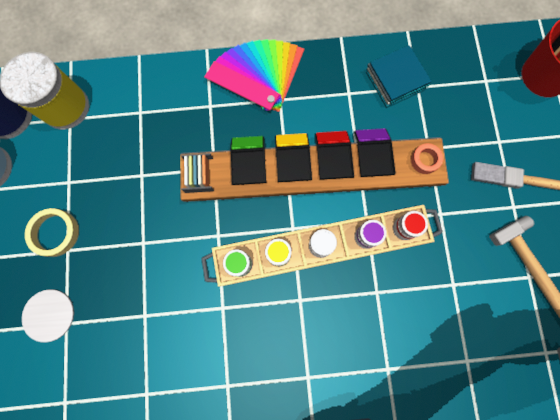

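The scene view shows the carrier row red, violet, white, yellow, green at (180,157) to (341,203). In the top view it runs green (236,263) to red (414,224). The trays (top view) are green, yellow, red, violet at (248,165) to (376,158).

```bash
cat > h.py <<'E'
from rig import r
import cv2,numpy as np
np.set_printoptions(precision=4,suppress=True)
def ray(n,uv,z):
    c=r.calibration(n);K=c["intrinsics"];T=c["world_to_cam"]
    d=np.linalg.inv(K)@[uv[0],uv[1],1];d=T[:3,:3].T@(d*[1,-1,-1]);o=-T[:3,:3].T@T[:3,3]
    return o+d*(z-o[2])/d[2]
HUE={"red":[(0,6),(174,180)],"yellow":[(20,32)],"green":[(45,75)],"violet":[(130,152)]}
def blobs(n,im,col,roi,amin=60):
    hsv=cv2.cvtColor(im,cv2.COLOR_RGB2HSV);m=0
    if col=="white": m=cv2.inRange(hsv,(0,0,185),(180,45,255))
    elif col=="black": m=cv2.inRange(hsv,(0,0,0),(180,255,45))
    else:
        for a,b in HUE[col]: m=m|cv2.inRange(hsv,(a,130,60),(b,255,255))
    k=np.zeros_like(m);x0,y0,x1,y1=roi;k[y0:y1,x0:x1]=m[y0:y1,x0:x1]
    cs=cv2.findContours(k,cv2.RETR_EXTERNAL,cv2.CHAIN_APPROX_NONE)[0]
    return [c for c in cs if cv2.contourArea(c)>amin]
E
python3 - <<'E'
from h import *
rois={"top":((205,200,440,285),(175,125,450,200)),"scene":((150,140,370,240),(80,180,370,330))}
for n in rois:
    im=cv2.cvtColor(cv2.imread(f"pics/{n}0.png"),cv2.COLOR_BGR2RGB)
    for c in ["green","yellow","white","violet","red"]:
        for b in blobs(n,im,c,rois[n][0]):
            e=cv2.fitEllipse(b);print(n,"tin",c,e[0],e[1],ray(n,e[0],.076)[:2])
    for b in blobs(n,im,"black",rois[n][1],300):
        q=cv2.minAreaRect(b);p=cv2.boxPoints(q)
        print(n,"black",q[0],q[1],cv2.contourArea(b),"fl",ray(n,q[0],.043)[:2],"rim",ray(n,q[0],.051)[:2]);print(np.array([ray(n,x,.051)[:2] for x in p]).ravel())
    for c in ["green","yellow","violet","red"]:
        for b in blobs(n,im,c,rois[n][1],80): q=cv2.minAreaRect(b);print(n,"chip",c,q[0],ray(n,q[0],.03)[:2])
E
```

```text
top tin green (235.59658813476562, 262.2110900878906) (19.178646087646484, 19.517120361328125) [0.4343 0.1165]
top tin yellow (277.828857421875, 251.3571319580078) (19.361352920532227, 19.75907325744629) [0.4471 0.0343]
top tin white (373.5492858886719, 270.0570983886719) (2.976663589477539, 39.03448486328125) [ 0.3943 -0.1436]
top tin white (235.66331481933594, 262.24090576171875) (25.39801597595215, 26.311784744262695) [0.4342 0.1164]
top tin white (277.8071594238281, 251.54283142089844) (25.621912002563477, 25.917011260986328) [0.4468 0.0344]
top tin white (323.2973327636719, 241.93634033203125) (25.131948471069336, 25.877120971679688) [ 0.4567 -0.0547]
top tin white (372.8544616699219, 232.30303955078125) (24.623308181762695, 25.80249786376953) [ 0.4661 -0.1525]
top tin white (414.4574279785156, 223.2245635986328) (24.008296966552734, 25.950477600097656) [ 0.4759 -0.2356]
top tin white (254.69749450683594, 219.50225830078125) (37.09555435180664, 114.04377746582031) [0.5132 0.0737]
top tin violet (373.20635986328125, 232.08900451660156) (18.044824600219727, 19.311466217041016) [ 0
[... 2501 characters left out ...]
63672, 222.15293884277344) (37.63743591308594, 62.25904083251953) 1047.5 fl [ 0.6448 -0.1866] rim [ 0.6504 -0.1792]
[ 0.705  -0.2105  0.5654 -0.2433  0.5927 -0.1461  0.7221 -0.1251]
scene chip green (249.33436584472656, 300.13690185546875) [0.6838 0.0757]
scene chip green (341.5, 202.0) [0.3828 0.097 ]
scene chip yellow (203.07786560058594, 274.5415344238281) [ 0.6799 -0.0212]
scene chip yellow (299.5, 190.5) [0.3951 0.0072]
scene chip violet (129.2000274658203, 234.60003662109375) [ 0.6747 -0.1972]
scene chip red (164.0, 253.5) [ 0.6774 -0.1104]
scene chip red (117.02437591552734, 195.78048706054688) [ 0.6053 -0.2992]
scene chip red (114.06400299072266, 184.35202026367188) [ 0.5815 -0.3321]
```

Run:
```python
from h import *
im=cv2.imread("pics/top0.png")[125:205,175:450]
im=cv2.convertScaleAbs(im,alpha=1.6,beta=20)
a=cv2.resize(im,None,fx=2.9,fy=2.9,interpolation=cv2.INTER_CUBIC)
im=cv2.imread("pics/scene0.png")[180:330,80:330]
im=cv2.convertScaleAbs(im,alpha=1.6,beta=20)
b=cv2.resize(im,None,fx=2.4,fy=2.4,interpolation=cv2.INTER_CUBIC)
w=max(a.shape[1],b.shape[1]);p=lambda x:cv2.copyMakeBorder(x,0,0,0,w-x.shape[1],cv2.BORDER_CONSTANT)
v=np.vstack([p(a),p(b)]);print(v.shape);cv2.imwrite("pics/z.png",v)
```

```text
(592, 798, 3)
```

View pics/z.png

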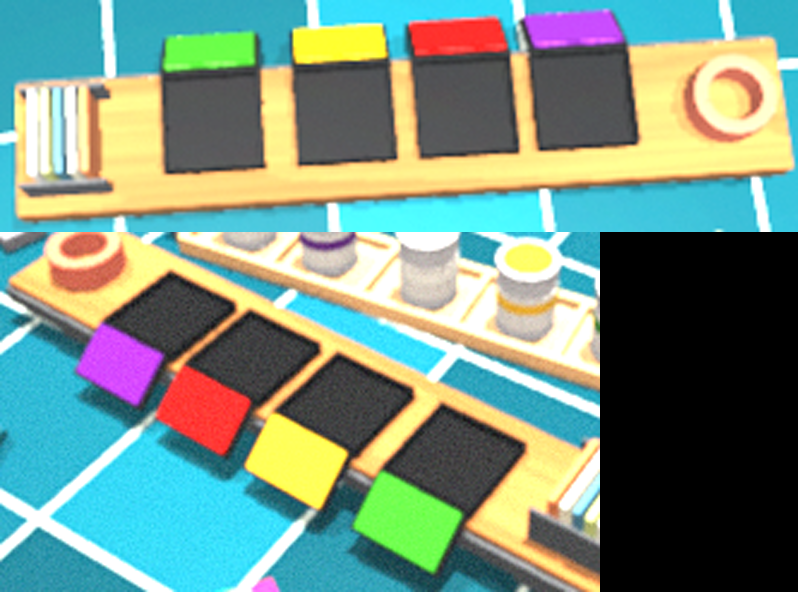

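The enhanced crops show the four black pockets as clear quads. In the top-view crop, the green one has corners at (163,71), (258,69), (265,166) and (167,173). The gap between green and yellow is slightly wider than the others.

Run:
```python
from h import *
for n in("top","scene"):
    T=r.calibration(n)["world_to_cam"];print(n,-T[:3,:3].T@T[:3,3])
Q={"top":(2.9,175,125,0,{"g":[(163,71),(258,69),(265,166),(167,173)],"y":[(293,64),(388,61),(396,158),(299,165)],"r":[(412,57),(508,53),(517,149),(418,157)],"v":[(530,50),(625,46),(636,142),(538,149)]}),
"scene":(2.4,80,180,232,{"g":[(385,472),(444,405),(525,447),(465,515)],"y":[(278,412),(337,353),(413,391),(350,452)],"r":[(186,366),(250,311),(320,347),(252,406)],"v":[(106,322),(172,272),(236,305),(164,353)]})}
for n,(s,u,v,off,d) in Q.items():
  for k,p in d.items():
    w=np.array([ray(n,((a+.5)/s+u-.5,(b-off+.5)/s+v-.5),.051)[:2] for a,b in p])
    print(n,k,w.mean(0),"sides",np.linalg.norm(w-np.roll(w,-1,0),axis=1),w.ravel())
```

```text
top [0.3819 0.0213 0.8134]
scene [1.0517 0.3453 0.6215]
top g [0.6319 0.0799] sides [0.0688 0.0729 0.0697 0.0764] [0.6718 0.1134 0.6666 0.0448 0.5938 0.0459 0.5954 0.1156]
top y [ 0.6286 -0.014 ] sides [0.0689 0.073  0.0692 0.0759] [ 0.668   0.0192  0.6636 -0.0495  0.5906 -0.0474  0.5922  0.0218]
top r [ 0.6262 -0.1002] sides [0.0698 0.0724 0.0709 0.0752] [ 0.665  -0.0672  0.6613 -0.1368  0.5889 -0.1339  0.5898 -0.063 ]
top v [ 0.6234 -0.1857] sides [0.0692 0.0726 0.0703 0.0747] [ 0.662  -0.153   0.6584 -0.2221  0.5859 -0.219   0.5875 -0.1488]
scene g [0.6354 0.0834] sides [0.0735 0.0692 0.0719 0.065 ] [0.6704 0.0497 0.5969 0.0502 0.6013 0.1192 0.673  0.1146]
scene y [ 0.6309 -0.0128] sides [0.071  0.0708 0.0716 0.0658] [ 0.6647 -0.0466  0.5937 -0.0471  0.5969  0.0236  0.6683  0.0191]
scene r [ 0.6299 -0.0988] sides [0.0727 0.0715 0.0748 0.0681] [ 0.6637 -0.1339  0.5911 -0.1334  0.5951 -0.062   0.6698 -0.0661]
scene v [ 0.625  -0.1856] sides [0.0723 0.071  0.0713 0.0622] [ 0.6595 -0.2196  0.5872 -0.2182  0.5913 -0.1473  0.6619 -0.1575]
```

Request:
arm_command(
  series=[
    [[2.5, 3.3, -0.5], [0, 0, 6.5], 0],
    [[2.5, 3.3, -0.5], [0, 0, 6.5], 0],
    [[2.5, 3.3, -0.5], [0, 0, 6.5], 0],
    [[2.5, 3.3, -0.5], [0, 0, 6.5], 0],
    [[2.5, 3.3, -0.5], [0, 0, 6.5], 0],
    [[2.5, 3.3, -0.5], [0, 0, 6.5], 0],
    [[2.5, 3.3, -0.5], [0, 0, 6.5], 0],
    [[2.5, 3.3, -0.5], [0, 0, 6.5], 0],
  ],
  grip_force=40,
)

```text
time: 0.9
tool_pos: [0.3564, -0.3913, 0.191]
tcp_rot: [[0.413, 0.911, -0.0], [0.911, -0.413, 0.0], [0.0, -0.0, -1.0]]
ft_force: [1.4, -0.3, 0.4]
finger_gap: 0.0855
```

Request:
arm_command(
  series=[
    [[2.4, 3.1, -0.8], [0, 0, 6.2], 0],
    [[2.4, 3.1, -0.8], [0, 0, 6.2], 0],
    [[2.4, 3.1, -0.8], [0, 0, 6.2], 0],
    [[2.4, 3.1, -0.8], [0, 0, 6.2], 0],
    [[2.3, 3.1, -0.8], [0, 0, 6.3], 0],
    [[0, 0, 0], [0, 0, 0], 0],
  ],
)

```text
time: 1.5
tool_pos: [0.4777, -0.2322, 0.1505]
tcp_rot: [[-0.123, 0.992, 0.001], [0.992, 0.123, 0.003], [0.003, 0.001, -1.0]]
ft_force: [0.1, 0.0, -0.2]
finger_gap: 0.0856
```

Run:
```python
from h import *
o=r.observe();print(o["tool_pos"],o["tcp_rot"],o["q"])
a=cv2.resize(r.get_image("scene")[100:300,80:400],None,fx=2.4,fy=2.4);cv2.imwrite("pics/s1.png",a[:,:,::-1])
```

```text
[ 0.4777 -0.2322  0.1505] [[-0.1232  0.9924  0.001 ]
 [ 0.9924  0.1232  0.0034]
 [ 0.0033  0.0014 -1.    ]] [ 0.652   0.4767 -0.4135  1.9113  0.2537  0.8048  0.2259]
```

View pics/s1.png

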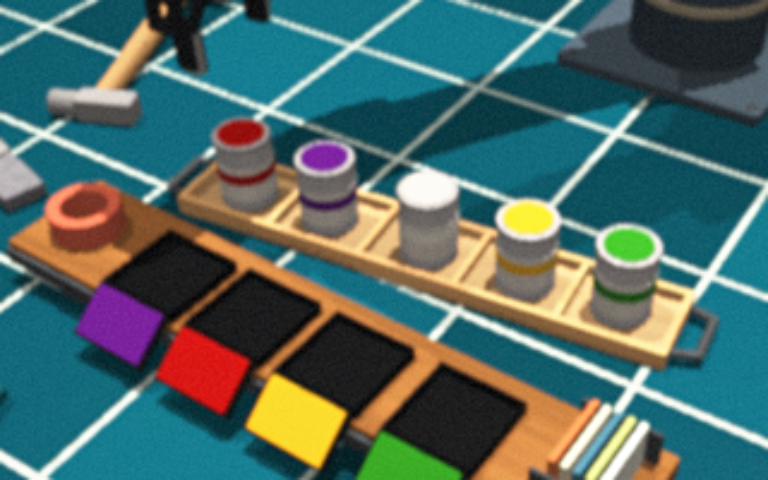

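The open fingers hang above the red tin (lid at about (243,132) in the crop), all five tins are untouched, and the jaws lie across the row. I'll descend now.

Request:
arm_command(
  series=[
    [[-0.2, -0.4, -2.5], [0, 0, 0], 0],
    [[0, 0, -2.5], [0, 0, 0], 0],
    [[0, 0, -2.5], [0, 0, 0], 0],
    [[0, 0, -2], [0, 0, 0], 0],
    [[0, 0, -1.5], [0, 0, 0], 0],
    [[0, 0, -0.5], [0, 0, 0], 0],
    [[0, 0, 0], [0, 0, 0], 0.2],
    [[0, 0, 0], [0, 0, 0], 0.3],
  ],
)

```text
time: 2.35
tool_pos: [0.4728, -0.2424, 0.0369]
tcp_rot: [[-0.111, 0.994, 0.001], [0.994, 0.111, -0.001], [-0.001, 0.0, -1.0]]
ft_force: [0.4, -0.1, -0.2]
finger_gap: 0.0604
```

Request:
arm_command(
  series=[
    [[0, 0, 0], [0, 0, 0], 0.4],
    [[0, 0, 0], [0, 0, 0], 0.5],
    [[0, 0, 0], [0, 0, 0], 0.6],
    [[0, 0, 0], [0, 0, 0], 0.8],
    [[0, 0, 0], [0, 0, 0], 1],
    [[0, 0, 0], [0, 0, 0], 1],
    [[0, 0, 0], [0, 0, 0], 1],
    [[0, 0, 0], [0, 0, 0], 1],
  ],
)

```text
time: 3.15
tool_pos: [0.4738, -0.2423, 0.0375]
tcp_rot: [[-0.112, 0.994, 0.003], [0.994, 0.112, -0.001], [-0.001, 0.002, -1.0]]
ft_force: [0.8, -0.4, 5.7]
finger_gap: 0.0494
```

Request:
arm_command(
  series=[
    [[0, 0, 1], [0, 0, 0], 1],
    [[0, 0, 2.5], [0, 0, 0], 1],
    [[0, 0, 3], [0, 0, 0], 1],
    [[0, 0, 2], [0, 0, 0], 1],
    [[1.5, 1.2, 0], [0, 0, 0], 1],
    [[2.5, 2.5, 0], [0, 0, 0], 1],
    [[3, 2.5, 0], [0, 0, 0], 1],
    [[3, 2.5, 0], [0, 0, 0], 1],
  ],
)

```text
time: 3.95
tool_pos: [0.5732, -0.1542, 0.1224]
tcp_rot: [[-0.111, 0.994, 0.0], [0.994, 0.111, -0.0], [-0.0, 0.0, -1.0]]
ft_force: [0.7, -1.0, -2.7]
finger_gap: 0.0491
```

Request:
arm_command(
  series=[
    [[2.5, 2.5, 0], [0, 0, 0], 1],
    [[2, 1.5, 0], [0, 0, 0], 1],
    [[1, 1, 0], [0, 0, 0], 1],
    [[0, 0, 0], [0, 0, 0], 1],
    [[0, 0, 0], [0, 0, 0], 1],
  ],
)

```text
time: 4.45
tool_pos: [0.6266, -0.1059, 0.1213]
tcp_rot: [[-0.111, 0.994, -0.001], [0.994, 0.111, -0.001], [-0.001, -0.001, -1.0]]
ft_force: [0.3, -0.7, -1.9]
finger_gap: 0.0492
```

```bash
cat >> h.py <<'E'
def shot(tag,col,z):
    "both views: report blobs of a colour's lid at height z, save a stacked picture"
    o=r.observe();print(o["tool_pos"],o["finger_gap"],"yaw",np.degrees(np.arctan2(o["tcp_rot"][1,1],o["tcp_rot"][0,1])))
    v=[]
    for n,(a,b,c,d),R in(("scene",(130,320,80,380),(80,60,400,330)),("top",(110,300,170,470),(170,110,470,300))):
        im=r.get_image(n)
        for k in blobs(n,im,col,R):
            e=cv2.minEnclosingCircle(k)[0] if len(k)<5 else cv2.fitEllipse(k)[0]
            print(n,col,np.array(e),cv2.contourArea(k),ray(n,e,z)[:2])
        v.append(cv2.resize(im[a:b,c:d],None,fx=1.55,fy=1.55))
    cv2.imwrite(f"pics/{tag}.png",np.vstack(v)[:,:,::-1])
E
python3 -c "
from h import *
shot('red1','red',.076+.081)"
```

```text
[ 0.6266 -0.1059  0.1213] 0.04917926415001043 yaw 6.400592187609697
scene red [164.4875 253.6619] 811.0 [ 0.7577 -0.0117]
scene red [116.6681 194.8394] 212.5 [ 0.6997 -0.1631]
scene red [114.215  184.4629] 140.0 [ 0.6826 -0.1862]
scene red [179.0936 181.7387] 203.0 [ 0.621  -0.1009]
scene red [299.6223  72.824 ] 2341.5 [ 0.155  -0.1325]
top red [336.6102 142.4049] 130.0 [ 0.6258 -0.0911]
top red [322.593  137.0493] 121.0 [ 0.6385 -0.067 ]
```

View pics/red1.png

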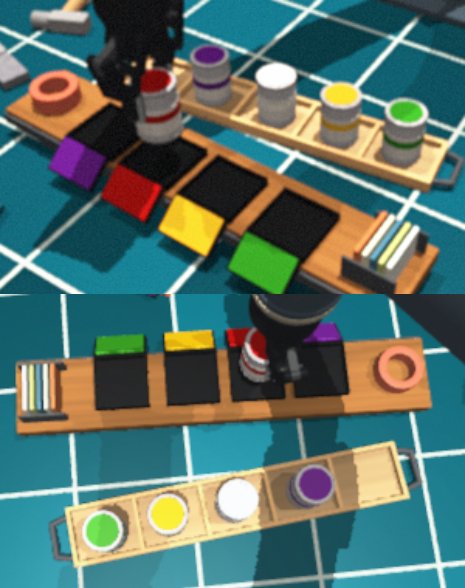

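The red tin hangs upright in the gripper above the red tray: lid at (179,182) in the scene image, or about (0.62, -0.101). The other tins haven't moved.

Request:
arm_command(
  series=[
    [[0.2, 0.1, -1.5], [0, 0, 0], 1],
    [[0, 0, -1.5], [0, 0, 0], 1],
    [[0, 0, -1], [0, 0, 0], 1],
    [[0, 0, -0.3], [0, 0, 0], 1],
    [[0, 0, -0.2], [0, 0, 0], 1],
    [[0, 0, -0.1], [0, 0, 0], 1],
    [[0, 0, -0.1], [0, 0, 0], 1],
    [[0, 0, 0], [0, 0, 0], 1],
  ],
)

```text
time: 5.35
tool_pos: [0.6299, -0.1038, 0.0746]
tcp_rot: [[-0.112, 0.994, 0.0], [0.994, 0.112, -0.0], [-0.0, 0.0, -1.0]]
ft_force: [0.3, -0.4, -1.5]
finger_gap: 0.0491
```

Request:
arm_command(
  series=[
    [[0, 0, -0.1], [0, 0, 0], 1],
    [[0, 0, -0.1], [0, 0, 0], 1],
    [[0, 0, 0], [0, 0, 0], 1],
  ],
)

```text
time: 5.65
tool_pos: [0.6299, -0.1038, 0.0726]
tcp_rot: [[-0.112, 0.994, 0.0], [0.994, 0.112, -0.0], [-0.0, 0.0, -1.0]]
ft_force: [-0.6, 0.6, 1.6]
finger_gap: 0.049
```

Request:
arm_command(
  series=[
    [[0, 0, -0.1], [0, 0, 0], 0.4],
    [[0, 0, 0], [0, 0, 0], 0.3],
    [[0, 0, 0], [0, 0, 0], 0.15],
    [[0, 0, 0], [0, 0, 0], 0],
    [[0, 0, 0], [0, 0, 0], 0],
    [[0, 0, 1], [0, 0, 0], 0],
    [[0, 0, 3], [0, 0, 0], 0],
    [[0, 0, 4], [0, 0, 0], 0],
  ],
)

```text
time: 6.45
tool_pos: [0.6286, -0.1037, 0.1513]
tcp_rot: [[-0.112, 0.994, -0.003], [0.994, 0.112, 0.001], [0.001, -0.003, -1.0]]
ft_force: [0.4, 0.3, 0.3]
finger_gap: 0.0855
```

Request:
arm_command(
  series=[
    [[-1.5, 1.1, 0], [0, 0, 0], 0],
    [[-2.5, 1.9, 0], [0, 0, 0], 0],
    [[-3, 2.2, 0], [0, 0, 0], 0],
    [[-3, 2.2, 0], [0, 0, 0], 0],
    [[-3, 2.3, 0], [0, 0, 0], 0],
    [[-2.5, 1.9, 0], [0, 0, 0], 0],
    [[-1.8, 1.4, 0], [0, 0, 0], 0],
    [[-1, 0.7, 0], [0, 0, 0], 0],
  ],
)

```text
time: 7.25
tool_pos: [0.4456, 0.0344, 0.1521]
tcp_rot: [[-0.114, 0.993, 0.001], [0.993, 0.114, -0.0], [-0.0, 0.001, -1.0]]
ft_force: [0.3, -0.5, 0.1]
finger_gap: 0.0851
```

Request:
arm_command(
  series=[
    [[0, 0, -1], [0, 0, 0], 0],
    [[0, 0, -2], [0, 0, 0], 0],
    [[0, 0, 0], [0, 0, 0], 0],
    [[0, 0, 0], [0, 0, 0], 0],
  ],
)

```text
time: 7.65
tool_pos: [0.4472, 0.0327, 0.1209]
tcp_rot: [[-0.111, 0.994, -0.001], [0.994, 0.111, -0.0], [0.0, -0.001, -1.0]]
ft_force: [-1.2, -1.0, 0.5]
finger_gap: 0.0853
```

```bash
python3 -c "
from h import *
shot('y0','red',.111)"
```

```text
[0.4472 0.0327 0.1209] 0.08529014351953139 yaw 6.39592476728847
scene red [164.388  253.6077] 834.5 [ 0.7285 -0.0473]
scene red [183.2089 218.4658] 66.5 [ 0.6514 -0.0745]
scene red [181.3288 205.8539] 229.0 [ 0.6282 -0.098 ]
scene red [116.7178 194.3859] 218.0 [ 0.6639 -0.2143]
scene red [114.2843 184.4297] 140.0 [ 0.6459 -0.2388]
scene red [336.1626  68.9614] 133.0 [-0.0046 -0.1107]
scene red [261.6411  69.1043] 725.5 [ 0.0995 -0.2736]
top red [336.6678 149.1439] 278.5 [ 0.6292 -0.0974]
top red [331.5536 137.4958] 230.0 [ 0.6538 -0.0904]
```

View pics/y0.png

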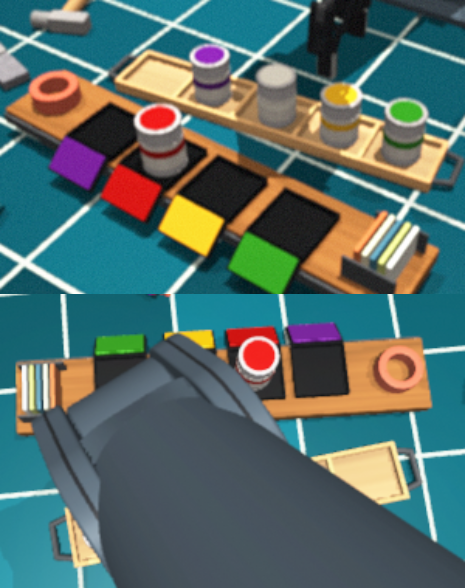

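Red stands flat in its tray, with its lid at about (0.6285, -0.098) in both views. The gripper is above yellow, so I'll descend.

Request:
arm_command(
  series=[
    [[0, 0.1, -2.5], [0, 0, 0], 0],
    [[0, 0, -2.5], [0, 0, 0], 0],
    [[0, 0, -2], [0, 0, 0], 0],
    [[0, 0, -1], [0, 0, 0], 0],
    [[0, 0, -0.5], [0, 0, 0], 0],
    [[0, 0, 0], [0, 0, 0], 0.2],
    [[0, 0, 0], [0, 0, 0], 0.3],
    [[0, 0, 0], [0, 0, 0], 0.35],
  ],
)

```text
time: 8.55
tool_pos: [0.4472, 0.0342, 0.037]
tcp_rot: [[-0.112, 0.994, 0.001], [0.994, 0.112, 0.0], [-0.0, 0.001, -1.0]]
ft_force: [-0.2, 0.3, 0.3]
finger_gap: 0.0557
```

Request:
arm_command(
  series=[
    [[0, 0, 0], [0, 0, 0], 0.4],
    [[0, 0, 0], [0, 0, 0], 0.5],
    [[0, 0, 0], [0, 0, 0], 0.6],
    [[0, 0, 0], [0, 0, 0], 0.8],
    [[0, 0, 0], [0, 0, 0], 1],
    [[0, 0, 0], [0, 0, 0], 1],
    [[0, 0, 0], [0, 0, 0], 1],
  ],
)

```text
time: 9.25
tool_pos: [0.4472, 0.0342, 0.037]
tcp_rot: [[-0.112, 0.994, 0.001], [0.994, 0.112, -0.0], [-0.0, 0.001, -1.0]]
ft_force: [-0.5, 0.4, 8.3]
finger_gap: 0.049
```

Request:
arm_command(
  series=[
    [[0, 0, 1], [0, 0, 0], 1],
    [[0, 0, 2.5], [0, 0, 0], 1],
    [[0, 0, 3], [0, 0, 0], 1],
    [[0, 0, 2], [0, 0, 0], 1],
    [[1.5, -0.4, 0], [0, 0, 0], 1],
    [[2.5, -0.6, 0], [0, 0, 0], 1],
    [[3, -0.8, 0], [0, 0, 0], 1],
    [[3, -0.8, 0], [0, 0, 0], 1],
  ],
)

```text
time: 10.05
tool_pos: [0.5474, 0.0078, 0.1222]
tcp_rot: [[-0.112, 0.994, 0.0], [0.994, 0.112, 0.0], [0.0, 0.0, -1.0]]
ft_force: [1.3, 0.4, -0.5]
finger_gap: 0.0492
```

Request:
arm_command(
  series=[
    [[3, -0.8, 0], [0, 0, 0], 1],
    [[2.5, -0.6, 0], [0, 0, 0], 1],
    [[1.8, -0.5, 0], [0, 0, 0], 1],
    [[1, -0.3, 0], [0, 0, 0], 1],
    [[0, 0, 0], [0, 0, 0], 1],
    [[0, 0, -1], [0, 0, 0], 1],
    [[0, 0, -1], [0, 0, 0], 1],
    [[0, 0, 0], [0, 0, 0], 1],
  ],
)

```text
time: 10.85
tool_pos: [0.6277, -0.0137, 0.0995]
tcp_rot: [[-0.113, 0.994, -0.004], [0.994, 0.113, -0.0], [0.0, -0.004, -1.0]]
ft_force: [0.3, 0.3, -2.6]
finger_gap: 0.0497
```

```bash
python3 -c "
from h import *
shot('y1','yellow',.142)"
```

```text
[ 0.6277 -0.0137  0.0995] 0.04968793266966789 yaw 6.477836255409505
scene yellow [203.4604 274.6617] 851.0 [0.7502 0.0488]
scene yellow [225.049  210.6469] 127.5 [ 0.6265 -0.0046]
```

View pics/y1.png

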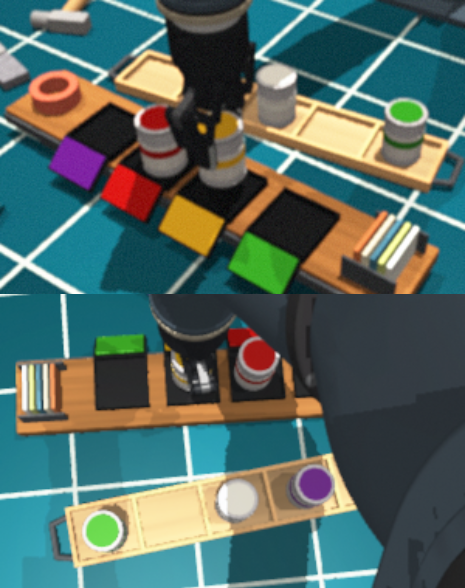

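Yellow is held upright over the yellow tray. Its lid, partly hidden by a finger, is at (225,211) in the scene image.

Request:
arm_command(
  series=[
    [[0, 0, -1], [0, 0, 0], 1],
    [[0, 0, -0.8], [0, 0, 0], 1],
    [[0, 0, -0.3], [0, 0, 0], 1],
    [[0, 0, -0.2], [0, 0, 0], 1],
    [[0, 0, -0.1], [0, 0, 0], 1],
    [[0, 0, -0.1], [0, 0, 0], 1],
    [[0, 0, -0.1], [0, 0, 0], 1],
    [[0, 0, 0], [0, 0, 0], 1],
  ],
)

```text
time: 11.75
tool_pos: [0.6297, -0.0138, 0.0753]
tcp_rot: [[-0.112, 0.994, 0.0], [0.994, 0.112, -0.0], [-0.0, 0.0, -1.0]]
ft_force: [0.1, 0.6, -1.5]
finger_gap: 0.0495
```

Request:
arm_command(
  series=[
    [[0, 0, -0.1], [0, 0, 0], 1],
    [[0, 0, -0.1], [0, 0, 0], 1],
    [[0, 0, -0.1], [0, 0, 0], 1],
    [[0, 0, 0], [0, 0, 0], 1],
  ],
)

```text
time: 12.15
tool_pos: [0.6297, -0.0138, 0.0722]
tcp_rot: [[-0.112, 0.994, -0.0], [0.994, 0.112, 0.0], [0.0, -0.0, -1.0]]
ft_force: [0.5, -0.2, -0.9]
finger_gap: 0.0492
```

Request:
arm_command(
  series=[
    [[0, 0, -0.1], [0, 0, 0], 1],
    [[0, 0, 0], [0, 0, 0], 1],
  ],
)

```text
time: 12.35
tool_pos: [0.6297, -0.0138, 0.0721]
tcp_rot: [[-0.112, 0.994, 0.0], [0.994, 0.112, -0.0], [-0.0, 0.0, -1.0]]
ft_force: [-3.7, 0.6, 7.1]
finger_gap: 0.0495
```

Request:
arm_command(
  series=[
    [[0, 0, 0], [0, 0, 0], 0.4],
    [[0, 0, 0], [0, 0, 0], 0.3],
    [[0, 0, 0], [0, 0, 0], 0.15],
    [[0, 0, 0], [0, 0, 0], 0],
    [[0, 0, 0], [0, 0, 0], 0],
    [[0, 0, 1], [0, 0, 0], 0],
    [[0, 0, 3], [0, 0, 0], 0],
    [[0, 0, 4], [0, 0, 0], 0],
  ],
)

```text
time: 13.15
tool_pos: [0.6286, -0.0138, 0.1513]
tcp_rot: [[-0.112, 0.994, -0.003], [0.994, 0.112, 0.0], [0.001, -0.003, -1.0]]
ft_force: [0.3, -0.6, 0.4]
finger_gap: 0.0849
```

Request:
arm_command(
  series=[
    [[-1.5, 1, 0], [0, 0, 0], 0],
    [[-2.7, 1.8, 0], [0, 0, 0], 0],
    [[-3.2, 2.1, 0], [0, 0, 0], 0],
    [[-3.2, 2.1, 0], [0, 0, 0], 0],
    [[-3.2, 2.1, 0], [0, 0, 0], 0],
    [[-2.8, 1.8, 0], [0, 0, 0], 0],
    [[-2, 1.3, 0], [0, 0, 0], 0],
    [[-1, 0.8, 0], [0, 0, 0], 0],
  ],
)

```text
time: 13.95
tool_pos: [0.4323, 0.1172, 0.1521]
tcp_rot: [[-0.114, 0.993, 0.001], [0.993, 0.114, -0.0], [-0.0, 0.001, -1.0]]
ft_force: [-0.7, -0.1, 1.1]
finger_gap: 0.0857
```

Request:
arm_command(
  series=[
    [[0, 0, -1], [0, 0, 0], 0],
    [[0, 0, -2], [0, 0, 0], 0],
    [[0, 0, 0], [0, 0, 0], 0],
    [[0, 0, 0], [0, 0, 0], 0],
  ],
)

```text
time: 14.35
tool_pos: [0.4343, 0.1157, 0.1209]
tcp_rot: [[-0.111, 0.994, -0.001], [0.994, 0.111, -0.0], [-0.0, -0.001, -1.0]]
ft_force: [-0.3, -0.1, -0.3]
finger_gap: 0.0853
```

```bash
python3 -c "
from h import *
shot('g0','yellow',.111)
im=r.get_image('scene')
for b in blobs('scene',im,'green',(320,180,370,240)): e=cv2.fitEllipse(b);print(e,ray('scene',e[0],.076))"
```

```text
[0.4343 0.1157 0.1209] 0.08527173972608455 yaw 6.386205219622575
scene yellow [203.3134 274.4027] 893.0 [0.7304 0.0291]
scene yellow [220.873  223.6187] 262.0 [ 0.6288 -0.014 ]
top yellow [293.4814 152.9592] 282.0 [ 0.6295 -0.0136]
top yellow [291.3587 139.5567] 263.5 [ 0.6572 -0.0122]
((341.6114807128906, 201.60443115234375), (11.645054817199707, 19.669231414794922), 97.02014923095703) [0.4337 0.116  0.076 ]
```

View pics/g0.png

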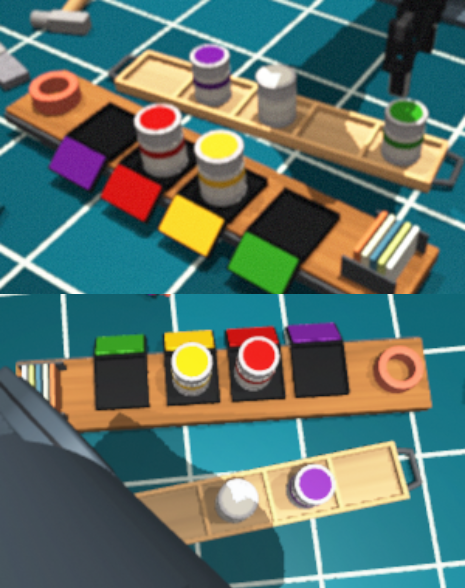

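Yellow stands flat at (0.629, -0.014), and green is unmoved right under the gripper.

Request:
arm_command(
  series=[
    [[0, 0, -2.5], [0, 0, 0], 0],
    [[0, 0, -2.5], [0, 0, 0], 0],
    [[0, 0, -2], [0, 0, 0], 0],
    [[0, 0, -1], [0, 0, 0], 0],
    [[0, 0, -0.5], [0, 0, 0], 0],
    [[0, 0, 0], [0, 0, 0], 0.2],
    [[0, 0, 0], [0, 0, 0], 0.3],
    [[0, 0, 0], [0, 0, 0], 0.35],
  ],
)

```text
time: 15.3
tool_pos: [0.4342, 0.1163, 0.037]
tcp_rot: [[-0.112, 0.994, 0.001], [0.994, 0.112, 0.0], [0.0, 0.001, -1.0]]
ft_force: [0.1, 0.4, 0.8]
finger_gap: 0.0559
```

Request:
arm_command(
  series=[
    [[0, 0, 0], [0, 0, 0], 0.4],
    [[0, 0, 0], [0, 0, 0], 0.5],
    [[0, 0, 0], [0, 0, 0], 0.6],
    [[0, 0, 0], [0, 0, 0], 0.8],
    [[0, 0, 0], [0, 0, 0], 1],
    [[0, 0, 0], [0, 0, 0], 1],
    [[0, 0, 0], [0, 0, 0], 1],
  ],
)

```text
time: 16.0
tool_pos: [0.4343, 0.1163, 0.0371]
tcp_rot: [[-0.112, 0.994, 0.002], [0.994, 0.112, 0.0], [0.0, 0.002, -1.0]]
ft_force: [-0.9, -0.6, 8.5]
finger_gap: 0.0491
```

Request:
arm_command(
  series=[
    [[0, 0, 1], [0, 0, 0], 1],
    [[0, 0, 2.5], [0, 0, 0], 1],
    [[0, 0, 3], [0, 0, 0], 1],
    [[0, 0, 2], [0, 0, 0], 1],
    [[1.7, -0.3, 0], [0, 0, 0], 1],
    [[2.7, -0.5, 0], [0, 0, 0], 1],
    [[3.2, -0.5, 0], [0, 0, 0], 1],
    [[3.2, -0.6, 0], [0, 0, 0], 1],
  ],
)

```text
time: 16.8
tool_pos: [0.5426, 0.0969, 0.1223]
tcp_rot: [[-0.112, 0.994, 0.0], [0.994, 0.112, 0.0], [0.0, 0.0, -1.0]]
ft_force: [-0.3, 0.5, -1.6]
finger_gap: 0.0491
```

Request:
arm_command(
  series=[
    [[3.2, -0.6, 0], [0, 0, 0], 1],
    [[2.8, -0.5, 0], [0, 0, 0], 1],
    [[2.1, -0.3, 0], [0, 0, 0], 1],
    [[1.1, -0.2, 0], [0, 0, 0], 1],
    [[0, 0, 0], [0, 0, 0], 1],
    [[0, 0, -1], [0, 0, 0], 1],
    [[0, 0, -1], [0, 0, 0], 1],
    [[0, 0, 0], [0, 0, 0], 1],
  ],
)

```text
time: 17.6
tool_pos: [0.6317, 0.0812, 0.0995]
tcp_rot: [[-0.113, 0.994, -0.003], [0.994, 0.113, -0.001], [-0.0, -0.004, -1.0]]
ft_force: [0.5, 0.5, -1.1]
finger_gap: 0.0491
```

Request:
arm_command(
  series=[
    [[0, 0, -1], [0, 0, 0], 1],
    [[0, 0, -0.8], [0, 0, 0], 1],
    [[0, 0, -0.3], [0, 0, 0], 1],
    [[0, 0, -0.2], [0, 0, 0], 1],
    [[0, 0, -0.1], [0, 0, 0], 1],
    [[0, 0, -0.1], [0, 0, 0], 1],
    [[0, 0, -0.1], [0, 0, 0], 1],
    [[0, 0, 0], [0, 0, 0], 1],
  ],
)

```text
time: 18.4
tool_pos: [0.6338, 0.0812, 0.0754]
tcp_rot: [[-0.112, 0.994, 0.0], [0.994, 0.112, 0.0], [-0.0, 0.0, -1.0]]
ft_force: [-0.4, 0.0, -1.3]
finger_gap: 0.0492
```

Request:
arm_command(
  series=[
    [[0, 0, -0.1], [0, 0, 0], 1],
    [[0, 0, -0.1], [0, 0, 0], 1],
    [[0, 0, -0.1], [0, 0, 0], 1],
    [[0, 0, 0], [0, 0, 0], 1],
  ],
)

```text
time: 18.8
tool_pos: [0.6337, 0.0812, 0.0723]
tcp_rot: [[-0.112, 0.994, -0.0], [0.994, 0.112, -0.0], [-0.0, -0.0, -1.0]]
ft_force: [-0.1, -0.0, -2.1]
finger_gap: 0.0489
```

Request:
arm_command(
  series=[
    [[0, 0, -0.1], [0, 0, 0], 1],
    [[0, 0, 0], [0, 0, 0], 1],
  ],
)

```text
time: 19.0
tool_pos: [0.6338, 0.0812, 0.0722]
tcp_rot: [[-0.112, 0.994, 0.0], [0.994, 0.112, -0.0], [-0.0, 0.0, -1.0]]
ft_force: [-2.9, -0.3, 7.4]
finger_gap: 0.0489
```

Request:
arm_command(
  series=[
    [[0, 0, 0], [0, 0, 0], 0.4],
    [[0, 0, 0], [0, 0, 0], 0.3],
    [[0, 0, 0], [0, 0, 0], 0.15],
    [[0, 0, 0], [0, 0, 0], 0],
    [[0, 0, 0], [0, 0, 0], 0],
    [[0, 0, 1], [0, 0, 0], 0],
    [[0, 0, 3], [0, 0, 0], 0],
    [[0, 0, 4], [0, 0, 0], 0],
  ],
)

```text
time: 19.8
tool_pos: [0.6326, 0.081, 0.1512]
tcp_rot: [[-0.112, 0.994, -0.003], [0.994, 0.112, -0.0], [0.0, -0.003, -1.0]]
ft_force: [2.0, -0.4, -1.0]
finger_gap: 0.0856
```

Request:
arm_command(
  series=[
    [[-1, -1.4, 0], [0, 0, 0], 0],
    [[-1.8, -2.5, 0], [0, 0, 0], 0],
    [[-2, -2.8, 0], [0, 0, 0], 0],
    [[-2, -2.8, 0], [0, 0, 0], 0],
    [[-2, -2.8, 0], [0, 0, 0], 0],
    [[-2, -2.8, 0], [0, 0, 0], 0],
    [[-2, -2.8, 0], [0, 0, 0], 0],
    [[-1.9, -2.6, 0], [0, 0, 0], 0],
  ],
)

```text
time: 20.6
tool_pos: [0.4859, -0.1251, 0.1521]
tcp_rot: [[-0.112, 0.994, 0.001], [0.994, 0.112, -0.001], [-0.001, 0.001, -1.0]]
ft_force: [0.2, -0.3, 0.2]
finger_gap: 0.0852
```

Request:
arm_command(
  series=[
    [[-1.4, -2, 0], [0, 0, 0], 0],
    [[-0.7, -1, 0], [0, 0, 0], 0],
    [[0, 0, -1], [0, 0, 0], 0],
    [[0, 0, -2], [0, 0, 0], 0],
    [[0, 0, 0], [0, 0, 0], 0],
    [[0, 0, 0], [0, 0, 0], 0],
  ],
)

```text
time: 21.2
tool_pos: [0.4663, -0.1524, 0.1211]
tcp_rot: [[-0.114, 0.993, -0.001], [0.993, 0.114, 0.001], [0.001, -0.0, -1.0]]
ft_force: [0.1, 0.7, 0.5]
finger_gap: 0.0856
```

```bash
python3 -c "
from h import *
shot('v0','green',.111)
im=r.get_image('scene')
for b in blobs('scene',im,'violet',(190,150,240,176)): e=cv2.fitEllipse(b);print(e,ray('scene',e[0],.076))"
```

```text
[ 0.4663 -0.1524  0.1211] 0.08555836040093795 yaw 6.553135821851294
scene green [249.5025 300.2217] 1075.5 [0.7342 0.1129]
scene green [268.5879 247.0265] 301.0 [0.633  0.0809]
top green [244.2551 155.6429] 272.0 [0.6333 0.0813]
top green [247.616  141.9338] 247.0 [0.6605 0.0728]
((214.5785675048828, 164.95155334472656), (9.408782005310059, 17.220510482788086), 86.28871154785156) [ 0.465  -0.1538  0.076 ]
```

View pics/v0.png

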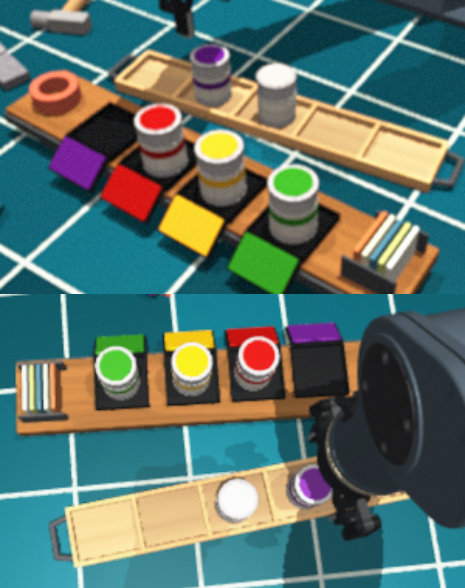

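Green stands flat at (0.633, 0.081), and violet is under the gripper. The top view shows the fingers clear of white.

Request:
arm_command(
  series=[
    [[0, 0, -2.5], [0, 0, 0], 0],
    [[0, 0, -2.5], [0, 0, 0], 0],
    [[0, 0, -2], [0, 0, 0], 0],
    [[0, 0, -1], [0, 0, 0], 0],
    [[0, 0, -0.5], [0, 0, 0], 0],
    [[0, 0, 0], [0, 0, 0], 0.2],
    [[0, 0, 0], [0, 0, 0], 0.3],
    [[0, 0, 0], [0, 0, 0], 0.35],
  ],
)

```text
time: 22.15
tool_pos: [0.4663, -0.1539, 0.0371]
tcp_rot: [[-0.112, 0.994, 0.001], [0.994, 0.112, -0.0], [-0.001, 0.001, -1.0]]
ft_force: [-0.3, 0.1, 0.4]
finger_gap: 0.0556
```

Request:
arm_command(
  series=[
    [[0, 0, 0], [0, 0, 0], 0.4],
    [[0, 0, 0], [0, 0, 0], 0.5],
    [[0, 0, 0], [0, 0, 0], 0.6],
    [[0, 0, 0], [0, 0, 0], 0.8],
    [[0, 0, 0], [0, 0, 0], 1],
    [[0, 0, 0], [0, 0, 0], 1],
    [[0, 0, 0], [0, 0, 0], 1],
  ],
)

```text
time: 22.85
tool_pos: [0.4662, -0.154, 0.0371]
tcp_rot: [[-0.112, 0.994, 0.001], [0.994, 0.112, -0.001], [-0.001, 0.001, -1.0]]
ft_force: [-0.4, -0.4, 7.5]
finger_gap: 0.0492
```

Request:
arm_command(
  series=[
    [[0, 0, 1], [0, 0, 0], 1],
    [[0, 0, 2.5], [0, 0, 0], 1],
    [[0, 0, 3], [0, 0, 0], 1],
    [[0, 0, 2], [0, 0, 0], 1],
    [[1.3, -0.3, 0], [0, 0, 0], 1],
    [[2.2, -0.4, 0], [0, 0, 0], 1],
    [[2.5, -0.5, 0], [0, 0, 0], 1],
    [[2.5, -0.5, 0], [0, 0, 0], 1],
  ],
)

```text
time: 23.65
tool_pos: [0.5513, -0.171, 0.1222]
tcp_rot: [[-0.112, 0.994, 0.0], [0.994, 0.112, -0.0], [-0.0, 0.0, -1.0]]
ft_force: [0.5, 0.5, -0.4]
finger_gap: 0.0491
```

Request:
arm_command(
  series=[
    [[2.5, -0.5, 0], [0, 0, 0], 1],
    [[2.2, -0.5, 0], [0, 0, 0], 1],
    [[1.6, -0.3, 0], [0, 0, 0], 1],
    [[1, -0.2, 0], [0, 0, 0], 1],
    [[0, 0, 0], [0, 0, 0], 1],
    [[0, 0, -1], [0, 0, 0], 1],
    [[0, 0, -1], [0, 0, 0], 1],
    [[0, 0, 0], [0, 0, 0], 1],
  ],
)

```text
time: 24.45
tool_pos: [0.6218, -0.1856, 0.0993]
tcp_rot: [[-0.112, 0.994, -0.004], [0.994, 0.112, 0.001], [0.001, -0.004, -1.0]]
ft_force: [0.1, 0.3, -1.9]
finger_gap: 0.0491
```

Request:
arm_command(
  series=[
    [[0, 0, -1], [0, 0, 0], 1],
    [[0, 0, -0.8], [0, 0, 0], 1],
    [[0, 0, -0.3], [0, 0, 0], 1],
    [[0, 0, -0.2], [0, 0, 0], 1],
    [[0, 0, -0.1], [0, 0, 0], 1],
    [[0, 0, -0.1], [0, 0, 0], 1],
    [[0, 0, -0.1], [0, 0, 0], 1],
    [[0, 0, 0], [0, 0, 0], 1],
  ],
)

```text
time: 25.25
tool_pos: [0.6237, -0.1858, 0.0753]
tcp_rot: [[-0.112, 0.994, 0.0], [0.994, 0.112, -0.0], [-0.0, 0.0, -1.0]]
ft_force: [0.4, -0.8, -1.8]
finger_gap: 0.049
```

Request:
arm_command(
  series=[
    [[0, 0, -0.1], [0, 0, 0], 1],
    [[0, 0, -0.1], [0, 0, 0], 1],
    [[0, 0, -0.1], [0, 0, 0], 1],
    [[0, 0, 0], [0, 0, 0], 1],
  ],
)

```text
time: 25.65
tool_pos: [0.6237, -0.1858, 0.0722]
tcp_rot: [[-0.112, 0.994, -0.0], [0.994, 0.112, -0.0], [-0.0, -0.0, -1.0]]
ft_force: [-0.1, 0.2, -0.7]
finger_gap: 0.0496
```

Request:
arm_command(
  series=[
    [[0, 0, -0.1], [0, 0, 0], 1],
    [[0, 0, 0], [0, 0, 0], 1],
  ],
)

```text
time: 25.85
tool_pos: [0.6238, -0.1858, 0.0722]
tcp_rot: [[-0.112, 0.994, 0.0], [0.994, 0.112, -0.0], [-0.0, 0.0, -1.0]]
ft_force: [-3.3, 0.4, 7.2]
finger_gap: 0.0494
```

Contact. I'll release, rise, and back away to the -y side so both views are clear.

Request:
arm_command(
  series=[
    [[0, 0, 0], [0, 0, 0], 0.4],
    [[0, 0, 0], [0, 0, 0], 0.3],
    [[0, 0, 0], [0, 0, 0], 0.15],
    [[0, 0, 0], [0, 0, 0], 0],
    [[0, 0, 0], [0, 0, 0], 0],
    [[0, 0, 1], [0, 0, 0], 0],
    [[0, 0, 3], [0, 0, 0], 0],
    [[0, 0, 4], [0, 0, 0], 0],
  ],
)

```text
time: 26.65
tool_pos: [0.6226, -0.1855, 0.1512]
tcp_rot: [[-0.112, 0.994, -0.003], [0.994, 0.112, 0.001], [0.001, -0.003, -1.0]]
ft_force: [0.2, -0.5, 0.3]
finger_gap: 0.0856
```

Request:
arm_command(
  series=[
    [[0, 0, 3], [0, 0, 0], 0],
    [[-1, -2, 2], [0, 0, 0], 0],
    [[-1.5, -3, 0], [0, 0, 0], 0],
    [[-1.5, -3, 0], [0, 0, 0], 0],
    [[-1.5, -3, 0], [0, 0, 0], 0],
    [[-1.5, -3, 0], [0, 0, 0], 0],
    [[-1.5, -3, 0], [0, 0, 0], 0],
    [[-1, -2, 0], [0, 0, 0], 0],
  ],
)

```text
time: 27.45
tool_pos: [0.527, -0.3786, 0.202]
tcp_rot: [[-0.11, 0.994, -0.0], [0.994, 0.11, -0.001], [-0.001, -0.0, -1.0]]
ft_force: [-0.6, -0.1, 0.9]
finger_gap: 0.0858
```

Request:
arm_command(
  series=[
    [[0, 0, 0], [0, 0, 0], 0],
    [[0, 0, 0], [0, 0, 0], 0],
    [[0, 0, 0], [0, 0, 0], 0],
  ],
)

```text
time: 27.75
tool_pos: [0.5296, -0.3744, 0.2018]
tcp_rot: [[-0.114, 0.994, 0.001], [0.994, 0.114, 0.001], [0.001, 0.001, -1.0]]
ft_force: [0.2, 0.6, 1.0]
finger_gap: 0.0852
```

```bash
python3 -c "
from h import *
shot('end','violet',.111)
o=r.observe();print(o['time'],abs(o['dq']).max())"
```

```text
[ 0.5296 -0.3744  0.2018] 0.08523124581775872 yaw 6.5348655367711945
scene violet [129.5521 234.5636] 702.0 [ 0.726  -0.1225]
scene violet [145.3352 187.3844] 178.5 [ 0.6228 -0.1855]
top violet [381.8148 147.6875] 270.5 [ 0.6237 -0.1846]
top violet [369.4688 134.5027] 249.0 [ 0.6528 -0.1646]
27.85 0.003917295502093539
```

View pics/end.png

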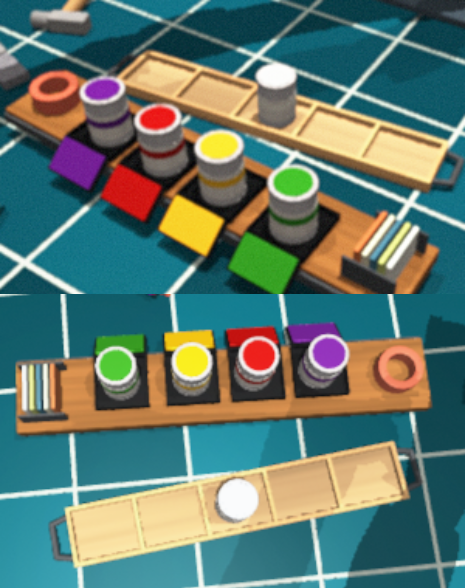

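All four tins stand in the trays with matching chips, and white is still in its bay. The arm is clear and at rest.

```bash
python3 -c "
from rig import r
print(r.finish_job())"
```

```text
the job is handed in; nothing more can be done
None
```

I moved the red, yellow, green and violet tins one at a time into the trays with matching chips, lowering each until the wrist force showed contact before opening the gripper. The job was handed in at about 28 s of the 88 s allowed.

After each placing, both camera views put the lid within about 2 mm of the estimated tray centre, at tray-floor height. The last pictures show all four tins upright, the white tin still in its bay, and the gripper open, clear and at rest.

The wrist force stayed under 10 N in every reading I got, and no final check failed or disagreed. One thing was slightly off along the way: I gripped the red tin about 5 mm off-centre along the row and corrected for that when placing it.

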